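Swing the bench magnifier over the culture dishes and clamp it

TASK

Bring the bench magnifier over the stack of culture dishes: push its swing arm round with a finger until the lens hangs centred above the dishes, and only then push the clamp lever on the post counter-clockwise (seen from above) all the way to its stop. Keep your fingers off the lens, grasp nothing, and leave the dishes and everything else on the bench standing where they are.

Things in the scene. Friction and masses are not known exactly. Their poses are not given: they have to be found in the camera images.
- magnifier_stand: Bench magnifier stand, fixed to the bench: round grey foot (90 mm across, 21 mm high) with a slim upright steel post (15 mm thick, cap top 202 mm above the bench; hub of the arm 32 mm across). Origin: centre of the foot's underside, on the post's axis, about which both the swing arm and the clamp lever turn; z up; yaw gives the zero of both joints.
- swing_arm (a joint): Swing arm's angle about the post (rad), counter-clockwise from above positive, -1.1 to 1.1, either way; at 0 it points along the stand's +y. Flat aluminium bar 10 mm thick, 24 mm tall (166 to 190 mm above the bench), bare from 16 to 108 mm from the axis, round lens at its end. Friction hinge, stays where left; about 1.5 N at 78 mm from the axis turns it.
- bar_push (a point): Point on the swing arm's bar, 78 mm from the post's axis, in the middle of its thickness and height (178 mm above the bench): push the bar's flat side near here.
- lens_center (a point): Centre of the magnifier's clear round lens, 150 mm from the post's axis and 178 mm above the bench; black rim 84 mm across and 10 mm thick. Not to be touched.
- clamp_lever (a joint): Angle of the clamp lever about the post (rad): 0 fully open, 1.2 at the stop (clamped), growing counter-clockwise from above. At 0 it points 150 deg clockwise from the stand's +x. Steel rod 10 mm thick, its axis 152 mm above the bench on the robot's side. Friction hinge, stays where left; about 2 N at its knob turns it.
- lever_knob (a point): Top centre of the upright black cylindrical knob (18 mm across, 38 mm high, from 147 to 185 mm above the bench) at the clamp lever's end, 70 mm from the post's axis: push its side.
- petri_stack: Stack of three clear-white culture dishes, 69 mm across and 46 mm high, standing on the bench at one of three places side by side under the sweep of the lens. Origin: centre of its underside.
- rotor_bucket: Grey round rotor cap with a narrower top, 56 mm across, 52 mm high, at another of the three places; bystander. Origin: centre of its underside.
- dropper: Small capped dropper bottle, 33 mm across, 70 mm high, at another of the three places; bystander. Origin: centre of its underside.
- amber_bottle: Brown capped bottle, 52 mm across, 114 mm high; bystander. Origin: centre of its underside.
- tube50_1: Standing capped tube, 34 mm across, 113 mm high; bystander. Origin: centre of its underside.
- tube50_2: Second standing capped tube like the first; bystander. Origin: centre of its underside.
- timer: Flat white bench timer, 64x68x21 mm; bystander. Origin: centre of its underside.
- wash_bottle: Wash bottle with a bent spout, 98x68 mm, 199 mm high; bystander. Origin: centre of its underside.

How it is judged:
On the way, in this order (a step that is already met when the one before it is completed fails the run):
1. the lens hangs over the dishes while the clamp lever is still open (horizontal distance between lens_center and petri_stack below 0.018 m and value of joint clamp_lever below 0.5 rad and velocity of joint swing_arm between -0.1 and 0.1 rad/s), for 0.2 s.
2. the clamp lever is at its stop with the lens still over the dishes (value of joint clamp_lever above 1.08 rad and horizontal distance between lens_center and petri_stack below 0.018 m), for 0.2 s.
At the end, for the whole second after the job is handed in: The lens centre is within 18 mm, seen from above, of the middle of the dish stack and at rest; the clamp lever is within 0.12 rad of its stop; the dishes stand upright within 15 mm of where they stood (all of step 2 and velocity of joint swing_arm between -0.05 and 0.05 rad/s and distance of petri_stack from where it was at the start of the episode below 0.015 m and angle between petri_stack's own z axis and vertical below 0.1 rad); the robot touches nothing.
It fails at once if the clamp lever is turned more than half way while the lens is not over the dishes (value of joint clamp_lever above 0.6 rad and horizontal distance between lens_center and petri_stack above 0.025 m).
It fails at once if the fingers touch the lens or its rim (contact force between the fingers and swing_arm_c2 above 0.5 N).
It fails at once if the dishes are lifted, carried or pushed about (distance of petri_stack from where it was at the start of the episode above 0.015 m or angle between petri_stack's own z axis and vertical above 0.2 rad).
It fails at once if another thing on the bench is lifted, moved or knocked over (distance of any of rotor_bucket, dropper, amber_bottle, tube50_1, tube50_2, timer, wash_bottle from where it was at the start of the episode above 0.015 m or angle between any of rotor_bucket, dropper, amber_bottle, tube50_1, tube50_2, timer, wash_bottle's own z axis and vertical above 0.3 rad).
It also fails if it takes over 56 s, if anything falls off the work surface, if the arm or the gripper's body presses on something with over 40 N, if the wrist force passes 120 N, or if a joint passes its speed limit or range.

ROBOT

A 6-joint arm with a two-finger parallel gripper is mounted at the origin on a cart in front of the work surface, level with it; the furniture and walls round the work are solid. World frame = base frame: x ahead of the robot, y to its left, z up, the work surface at z = 0. Lengths are in m, angles in rad, forces in N, time in s.
With the tool pointing down it reaches from about 0.375 to 0.9 m from the base axis. Payload 3.1 kg.
Tool frame: the origin (TCP) lies midway between the tips of the shut fingers; the grasp point (between the pads) lies robot.grip_depth behind it (robot.grip_depth is the distance from the TCP to the grasp point, in m); z points along the fingers, y is the line along which they close (so a half turn about z gives the same grasp; the last joint's range is limited). The gripper opens to 87 mm and grips with 3 to 60 N. Pads are 19 mm wide; open, the fingers measure 117 mm over their backs; the gripper's body (75 mm by 190 mm) begins 51 mm behind the grasp point.
Start: joints at [1.004, 0.527, 1.433, -0, 1.181, -0.178], TCP at [0.236, 0.579, 0.223] pointing down, gripper open.
Joint ranges: [-3.08, 3.08], [-0.75, 2.2], [0.22, 2.44], [-1.43, 4.57], [0, 2.65], [-2.85, 2.85]. Speed limits (rad/s): [2.79, 2.79, 3.14, 3.14, 3.14, 3.14].

INTERFACE

Orientations are given as a unit quaternion [x, y, z, w].
In Python, from rig import robot gives the robot as it stands.
- The arm moves only by the tool hand_motion, called after ">>>" as name(argument=value, ...) on one line, values as JSON. Schema: {"type":"object","properties":{"motion":{"type":"array","items":{"type":"array","prefixItems":[{"type":"array","items":{"type":"number"},"minItems":3,"maxItems":3},{"type":"number"}],"minItems":2,"maxItems":2},"minItems":1,"maxItems":20},"aperture":{"type":"number"},"grip_force":{"type":"number"},"only":{"type":"string"},"quiet":{"type":"boolean"},"lines":{"type":"string"}},"required":["motion"],"additionalProperties":false}. motion is a list of rows, 1 to 20 of them, each written [[dx, dy, dz], turn]: dx, dy, dz in m, then a turn about the tool's z in rad; each row shifts and turns the commanded pose from where the row before left it, along the tool's axes as they then stand; what a row does not reach is not made up. A row lasts 1/12 s, in which the tool goes at most 0.0417 m and 0.125 rad, less where a joint would pass 70% of its speed; a pose out of reach is approached as far as the arm can. aperture is the finger opening in m, set as the call begins (left out keeps the last). The fingers move at their own pace and stop on an object; grip_force is the grip in N (left out, the last holds). Time passes only in rows, so rows that do not move let the fingers close. The tool returns the time, the measured TCP pose, the force, the opening and the grip force at its end. only (a regular expression) keeps the lines of the reply that match it, lines (a string "A,B") keeps lines A to B, and quiet returns only ok. Input that does not fit is refused with a message, and nothing moves.
- robot.get_obs(): the state, without advancing time (a new reading comes with each control period).
- robot.camera(name): name is "scene" or "top" or "wrist"; returns a dict with "img" (400x640x3 uint8, red, green, blue), "fx", "fy", "cx", "cy" (pixels), "k1" (the pictures are not rectified: a ray, as slopes to the right and down, at radius r is drawn at 1 + k1 r^2 times it, then the intrinsics apply), "xyz" and "attitude" of the camera in the world. Camera axes: x right, y down, z forward; pixel columns grow to the right and rows downward; lengths in m; the calibration is good to about 2 mm. A picture is of the moment at which its call begins. There is no depth.
- robot.hand_in(): hands the job in; it is judged then, once.
The state is a dict: "time": time; "q": joint angles; "joint_velocities": joint speeds; "joint_torque": joint torques, N m; "position": TCP position; "tool_rot": TCP orientation; "ft_force": force on the tool from outside, world axes, zero at the start; "moment": the same for the moment, N m; "grip_width": finger opening in m; "grip_force": force on a finger pad.
Only numpy, scipy, OpenCV 4.12 (cv2) and the standard library are available. Lean on these libraries where they do the work, as an engineer would, in place of code of your own. Each camera call takes 0.05 s, during which the arm holds its last target. There are 200 camera calls.

## Working session

There is one attempt and no reset: what is moved stays moved. The work goes in short steps, Python scripts to look and compute and a tool call to move; the robot and the scene stay as the last step left them, time stands still between calls to the robot, and variables do not carry over. Pictures are saved under pics/ and viewed, at most 10 in all, crops included, and the job is handed in when it is done.

```bash
ls; mkdir -p pics
```

Run:
```python
from rig import robot
import cv2
for n in("top","scene"):
    c=robot.camera(n); cv2.imwrite(f"pics/{n}0.png",c["img"][:,:,::-1])
    print(n,{k:v for k,v in c.items() if k!="img"})
o=robot.get_obs();print(o, robot.grip_depth)
```

```text
pics
rig.py
top {'fx': 433.64556350739673, 'fy': 433.64556350739673, 'cx': 314.4148626885759, 'cy': 203.30312186829045, 'k1': 0.023396296953296272, 'xyz': array([0.28734057, 0.17331138, 1.32195192]), 'attitude': array([ 0.71333002, -0.69429747,  0.05788389, -0.07589965])}
scene {'fx': 400.8039859446604, 'fy': 400.8039859446604, 'cx': 316.7398859794199, 'cy': 201.21507573125132, 'k1': -0.09029949499694286, 'xyz': array([-0.02396314, -0.41534647,  0.67519048]), 'attitude': array([ 0.82652029, -0.29995695,  0.17339622, -0.44364826])}
{'time': 0.1, 'q': array([ 1.00450141e+00,  5.28377114e-01,  1.43375619e+00, -4.86906188e-06,
        1.18138516e+00, -1.78492170e-01]), 'joint_velocities': array([ 0.00089062, -0.00112919, -0.00363598, -0.00131186, -0.00037551,
        0.00055998]), 'joint_torque': array([-3.35271106e-04, -4.40984702e+01, -1.77150357e+01,  6.34817686e-02,
        5.34209528e-02, -2.88836236e-05]), 'position': array([0.23596458, 0.57804777, 0.22167279]), 'tool_rot': array([ 1.92687616e-01,  9.81259678e-01, -8.97727787e-04, -3.48252805e-04]), 'ft_force': array([0.09514837, 0.08478074, 0.1786152 ]), 'moment': array([-0.01938169,  0.04610105, -0.03019646]), 'grip_force': 0.0, 'grip_width': 0.08683177010198916} 0.0187
```

View pics/top0.png

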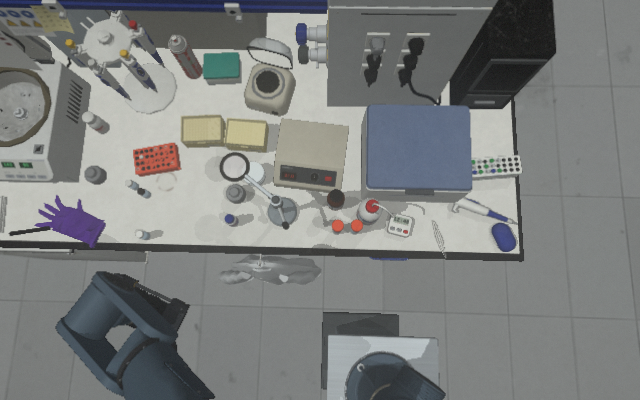

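View pics/scene0.png

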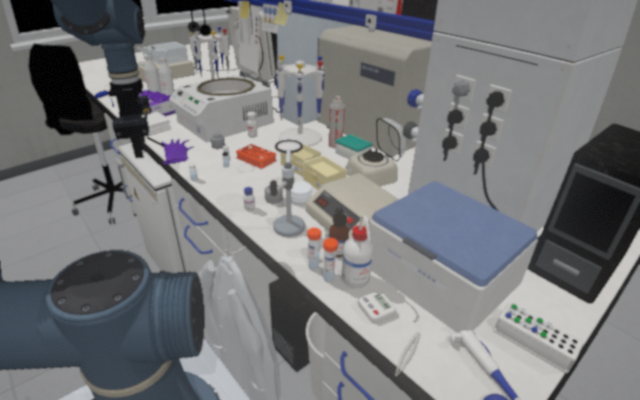

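The top view shows the lens ring at about (235,166), the dishes partly under it at about (253,172), the rotor cap at (235,192), the dropper at (231,219) and the stand foot at (282,210). The scene view shows the same cluster around (290,190). I'll crop in on it.

Create h.py:
```python
import numpy as np, cv2
from scipy.spatial.transform import Rotation as R
def K(c): return np.array([[c["fx"],0,c["cx"]],[0,c["fy"],c["cy"]],[0,0,1]]), np.array([c["k1"],0,0,0,0.])
def onplane(c,px,z):
    k,d=K(c); p=cv2.undistortPoints(np.array([[px]],float),k,d)[0,0]
    v=R.from_quat(c["attitude"]).apply([p[0],p[1],1]); o=c["xyz"]
    return o+v*(z-o[2])/v[2]
def proj(c,P):
    k,d=K(c); r=R.from_quat(c["attitude"]).inv()
    return cv2.projectPoints(np.array([r.apply(np.array(P)-c["xyz"])]),np.zeros(3),np.zeros(3),k,d)[0].ravel()
```

Run:
```python
from rig import robot
import cv2
from h import *
c=robot.camera("top"); i=c["img"][140:250,200:360,::-1]
cv2.imwrite("pics/crop.png",cv2.resize(i,None,fx=5,fy=5,interpolation=cv2.INTER_CUBIC))
c=robot.camera("scene"); i=c["img"][120:300,230:390,::-1]
cv2.imwrite("pics/crops.png",cv2.resize(i,None,fx=3.3,fy=3.3,interpolation=cv2.INTER_CUBIC))
```

```text
(no output)
```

View pics/crop.png

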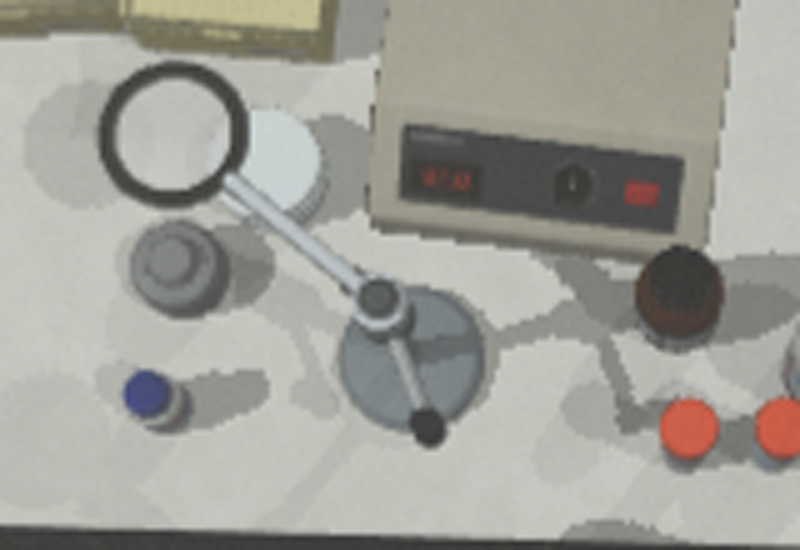

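View pics/crops.png

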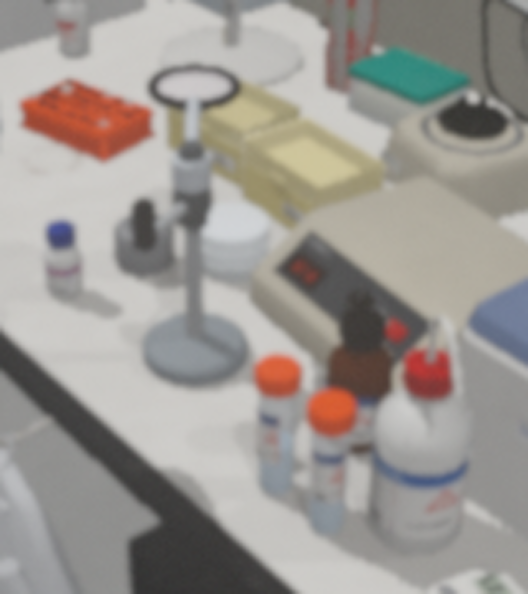

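The crop shows the lens ring centre at (174,135), the visible part of the dish stack with its top centre near (265,165), the hub cap at (378,298), the foot at (411,358), the lever knob at (428,425) and the dropper cap at (147,393). The dishes are clockwise of the lens, so the arm has to swing clockwise. Next I'll measure the positions.

Run:
```python
from rig import robot
import cv2
from h import *
c=robot.camera("top"); im=c["img"]
np.save("top.npy",im)
hsv=cv2.cvtColor(im,cv2.COLOR_RGB2HSV).astype(int); V=hsv[...,2]
full=lambda p:np.array([200+(p[0]+.5)/5-.5,140+(p[1]+.5)/5-.5])
def blob(mask,box):
    m=np.zeros(mask.shape,np.uint8);x0,y0,x1,y1=box;m[y0:y1,x0:x1]=mask[y0:y1,x0:x1]
    n,l,s,ce=cv2.connectedComponentsWithStats(m);k=1+np.argmax(s[1:,4])
    cn=cv2.findContours((l==k).astype(np.uint8),0,2)[0][0]
    return cv2.minEnclosingCircle(cn),s[k],ce[k]
lens=blob(V<90,(215,148,254,185)); print("lens",lens)
L=onplane(c,lens[0][0],.183); print("lens w",L)
cap=onplane(c,full((378,298)),.202); print("cap",cap)
foot=onplane(c,full((411,357)),.021); print("foot",foot)
kn=blob(V<90,(278,215,292,232)); print(kn); Kn=onplane(c,kn[0][0],.185); print("knob",Kn)
print("lens-cap",np.linalg.norm((L-cap)[:2]),np.linalg.norm((L-foot)[:2]),"knob-cap",np.linalg.norm((Kn-cap)[:2]))
for n,p,z in[("dish",(265,165),.046),("dropper",(147,393),.07),("rotor",(172,255),.052),("amber",(680,285),.114),("t1",(690,428),.113),("t2",(785,428),.113),("scaleTL",(385,0),.07),("scaleBL",(370,220),.05),("scaleBR",(705,255),.05),("edge",(300,530),0)]: print(n,onplane(c,full(p),z).round(3))
for y in range(158,186): print(y,[tuple(im[y,x]) for x in range(250,268,1)][:0], ' '.join(f"{int(im[y,x,2])-int(im[y,x,0]):3d}/{V[y,x]}" for x in range(244,268)))
```

```text
lens (((234.0, 166.5), 14.705541610717773), array([220, 153,  29,  28, 209], dtype=int32), array([234.31578947, 166.66985646]))
lens w [0.6021818  0.42810082 0.183     ]
cap [0.51022661 0.30900644 0.202     ]
foot [0.51005839 0.30906961 0.021     ]
(((285.0, 225.0), 3.6056511402130127), array([282, 222,   7,   7,  39], dtype=int32), array([285.1025641, 224.8974359]))
knob [0.4445938  0.28182885 0.185     ]
lens-cap 0.1504633822857305 0.15051628562401068 knob-cap 0.07103722210682467
dish [0.622 0.401 0.046]
dropper [0.476 0.458 0.07 ]
rotor [0.563 0.453 0.052]
amber [0.54  0.148 0.114]
t1 [0.458 0.141 0.113]
t2 [0.459 0.088 0.113]
scaleTL [0.721 0.329 0.07 ]
scaleBL [0.588 0.334 0.05 ]
scaleBR [0.572 0.132 0.05 ]
edge [0.405 0.374 0.   ]
158 []  -3/75  -4/70  -6/76  -6/122  -7/185  -8/185  -8/185  -7/186  -5/185  -8/188  -7/187  -6/186  -6/186  -6/188  -6/188  -7/188  -5/188  -5/189  -6/194  -6/195  -5/196  -5/198  -6/197  -7/196
159 []  -3/80  -4/72  -4/69  -5/94  -7/176  -6/187  -5/186  -7/188  -7/188  -6/190  -7/189  -6/188  -7/187  -6/188  -6/190  -6/188  -6/192  -6/195  -6/195  -
[... 4465 characters left out ...]
  8/184   7/162   2/134   4/140   3/143   1/128   3/140   0/115  -3/135  -4/145  -4/146  -4/148  -5/146
183 []  -7/189  -8/187  -5/173  -1/159   3/151   4/144   4/151   5/136   5/145   5/183  10/197  10/196   9/188   7/159   4/135   2/131   2/129   0/113  -3/129  -3/147  -4/148  -4/148  -4/160  -5/157
184 []  -6/181  -5/183  -6/183  -4/177   0/138   1/127   2/153   5/148   3/148   6/136   8/180   9/198   9/195   7/189   7/175   2/126   0/114  -1/129  -4/145  -4/157  -4/158  -4/163  -6/194  -5/196
185 []  -5/139  -4/140  -5/141  -5/140  -5/139  -4/135  -1/138   2/145   1/156   2/148   4/140   7/172   8/192   8/195   8/192   7/174   2/142  -3/147  -5/161  -6/195  -5/195  -6/195  -4/194  -6/195
```

Run:
```python
from rig import robot
from h import *
from scipy.optimize import least_squares
c=robot.camera("top")
e=np.array([(251.5,161.4),(255,161.5),(258.5,163),(259.4,164),(260.6,165),(261.5,166),(262,167),(262.6,168),(263.1,169),(263.3,170),(263.5,171),(263.4,172),(263.3,173),(262.9,174),(262.4,175),(262,176),(261.2,177),(260.6,178),(259.8,179),(258.6,180),(248.3,181.5),(246.3,180.8),(244.5,179.8)])
W=np.array([onplane(c,p,.046)[:2] for p in e])
r=least_squares(lambda q:np.hypot(*(W-q[:2]).T)-q[2],[.62,.4,.0345]); print(r.x,np.abs(r.fun).max())
S=np.array([.5101,.309]); D=r.x[:2]; L=np.array([.6022,.4281]); Kn=np.array([.4446,.2818])
a=lambda v:np.degrees(np.arctan2(v[1],v[0]))
print("dish dist",np.linalg.norm(D-S),"dish ang",a(D-S),"lens ang",a(L-S),"knob ang",a(Kn-S))
```

```text
[0.62485363 0.40172304 0.03311681] 0.0010835199952173233
dish dist 0.14753290403428482 dish ang 38.93884810673966 lens ang 52.2852278279211 knob ang -157.44849224020385
```

Everything agrees with the given sizes: lens to post is 150 mm, knob to post 71 mm, dishes to post 147.5 mm. The stand's axis is at (0.510, 0.309). The lens has to swing clockwise from 52.3° to 38.9°. I'll close the fingers and move to the bar's counter-clockwise side.

>>> hand_motion(motion=[[[-0.033, -0.0066, 0], 0], [[-0.033, -0.0066, 0], 0], [[-0.033, -0.0066, 0], 0], [[-0.033, -0.0066, 0], 0], [[-0.033, -0.0066, 0], 0], [[-0.033, -0.0066, 0], 0], [[-0.033, -0.0066, 0], 0], [[-0.033, -0.0066, 0], 0], [[-0.033, -0.0066, 0], 0], [[-0.033, -0.0066, 0], 0], [[0, 0, 0], 0.125], [[0, 0, 0], 0.125], [[0, 0, 0], 0.125], [[0, 0, 0], 0.125], [[0, 0, 0], 0], [[0, 0, 0], 0]], aperture=0)

```text
time: 1.63
position: [0.5168, 0.3926, 0.2224]
tool_rot: [0.428, 0.904, -0.0, -0.0]
ft_force: [-0.3, -0.3, 0.2]
grip_width: 0.0008
grip_force: 0.0Traceback (most recent call last):
```

Create st.py:
```python
from rig import robot
from h import *
import sys
o=robot.get_obs(); p=o["position"]; Rm=R.from_quat(o["tool_rot"]).as_matrix()
print("t",o["time"],"p",p.round(4),"f",o["ft_force"].round(2),"w",o["grip_width"].round(4)); print(Rm.round(3).tolist())
if len(sys.argv)>3: print("tool delta",(Rm.T@(np.array(sys.argv[1:4],float)-p)).round(4))
```

```bash
python3 st.py .517 .392 .172
```

```text
  File "st.py", line 5, in <module>
    print("t",o["time"],"p",p.round(4),"f",o["ft_force"].round(2),"w",o["grip_width"].round(4)); print(Rm.round(3).tolist())
                                                                      ^^^^^^^^^^^^^^^^^^^^^
AttributeError: 'float' object has no attribute 'round'
```

```bash
sed -i 's/o\["grip_width"\].round(4)/round(o["grip_width"],4)/' st.py
```

>>> hand_motion(motion=[[[0, 0.01, 0], 0], [[0, 0, 0.025], 0], [[0, 0, 0.025], 0], [[0, 0, 0], 0], [[-0.01, 0, 0], 0], [[-0.01, 0, 0], 0], [[-0.005, 0, 0], 0], [[-0.005, 0, 0], 0], [[-0.005, 0, 0], 0], [[0, 0, 0], 0], [[0, 0, 0], 0]])

```text
time: 2.55
position: [0.5472, 0.3712, 0.1731]
tool_rot: [0.43, 0.903, -0.0, 0.0]
ft_force: [0.0, -0.5, -0.0]
grip_width: 0.0004
grip_force: 0.0
```

Create look.py:
```python
from rig import robot
from h import *
import sys
S=np.array([.5101,.309]); D=np.array([.6249,.4017])
c=robot.camera("top"); im=c["img"]; V=im.max(2)
cv2.imwrite(f"pics/{sys.argv[1]}.png",cv2.resize(im[140:250,200:360,::-1],None,fx=5,fy=5,interpolation=cv2.INTER_CUBIC))
o=robot.get_obs(); Rm=R.from_quat(o["tool_rot"]).as_matrix(); d=o["position"][:2]-S
print("t",o["time"],"p",o["position"].round(4),"u,s",(d@Rm[:2,0]).round(4),(d@Rm[:2,1]).round(4),"f",o["ft_force"].round(2))
# rim: dark pixels, circle of known path: keep those 36..46 mm from a centre 150 mm from the axis
ys,xs=np.nonzero((V<95)[145:205,210:285]); W=np.array([onplane(c,(x+210,y+145),.183)[:2] for x,y in zip(xs,ys)])
best=max(np.radians(np.arange(20,70,.25)),key=lambda t:np.sum(np.abs(np.hypot(*(W-S-.15*np.array([np.cos(t),np.sin(t)])).T)-.038)<.0045))
L=S+.15*np.array([np.cos(best),np.sin(best)]); m=np.abs(np.hypot(*(W-L).T)-.038)<.0075
print("lens ang",np.degrees(best),"n",m.sum(),"mean",W[m].mean(0).round(4),"lens",L.round(4),"to dish",np.linalg.norm(L-D).round(4))
```

```bash
python3 look.py a1
```

```text
t 2.6 p [0.5468 0.3714 0.1729] u,s 0.0252 0.0678 f [0.06 0.18 0.18]
lens ang 64.25 n 314 mean [0.5768 0.4429] lens [0.5753 0.4441] to dish 0.0653
```

View pics/a1.png

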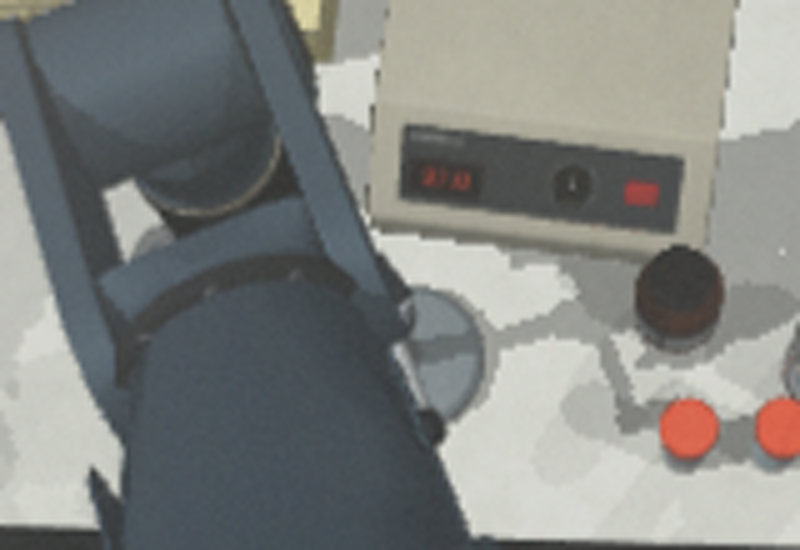

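The arm hides the lens from the top camera: the blue links cover (0–450, 0–550) of the crop, so that rim fit is meaningless. I'll use the scene and wrist cameras instead.

Run:
```python
from rig import robot
from h import *
a=robot.camera("scene")["img"][110:230,240:360]; w=robot.camera("wrist")["img"]
cv2.imwrite("pics/sw.png",np.hstack([cv2.resize(a,(400,400),interpolation=cv2.INTER_CUBIC),cv2.resize(w,(400,250)) if 0 else cv2.copyMakeBorder(cv2.resize(w,(400,250)),0,150,0,0,0)])[:,:,::-1])
```

```text
(no output)
```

View pics/sw.png

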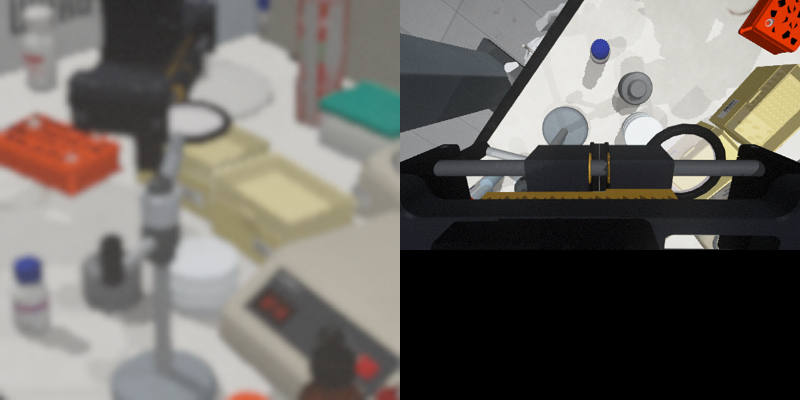

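The scene crop shows the lens rim at about (200,122), which is pixel (300,147), so it has moved right from (289,146). The wrist view shows the rim around (690,160) of the composite and the dishes at (645,130). I'll fit the rim's outer arc in the wrist view on its plane.

Create lensw.py:
```python
from rig import robot
from h import *
from scipy.optimize import least_squares
S=np.array([.5101,.309]); D=np.array([.6249,.4017])
o=robot.get_obs(); Rm=R.from_quat(o["tool_rot"]).as_matrix(); d=o["position"][:2]-S
print("t",o["time"],"p",o["position"].round(4),"u,s",(d@Rm[:2,0]).round(4),(d@Rm[:2,1]).round(4),"f",o["ft_force"].round(2))
c=robot.camera("wrist"); im=c["img"]; np.save("wr.npy",im); dark=im.max(2)<62
pts=[]
for x in range(440,521,4):
    ys=np.nonzero(dark[180:232,x])[0]
    if len(ys) and ys[0]>0: pts.append((x,180+ys[0]-.5))
for y in range(215,300,4):
    if 252<y<288: continue
    xs=np.nonzero(dark[y,470:545])[0]
    if len(xs) and xs[-1]<70: pts.append((470+xs[-1]+.5,y))
W=np.array([onplane(c,p,.183)[:2] for p in pts])
f=least_squares(lambda q:np.hypot(*(W-q[:2]).T)-q[2],[.62,.41,.042],loss="soft_l1",f_scale=.001)
L=f.x[:2]; v=L-S; print(len(pts),"circle",f.x.round(4),"resid med",np.median(np.abs(np.hypot(*(W-L).T)-f.x[2])).round(4),"r",np.linalg.norm(v).round(4),"ang",np.degrees(np.arctan2(v[1],v[0])).round(2),"to dish",np.linalg.norm(L-D).round(4))
```

```bash
python3 lensw.py
```

```text
t 2.7 p [0.5465 0.3716 0.1726] u,s 0.0256 0.0678 f [-0.42  0.17  0.07]
24 circle [0.6127 0.4157 0.0402] resid med 0.0001 r 0.148 ang 46.12 to dish 0.0186
```

>>> hand_motion(motion=[[[-0.002, 0, 0], 0], [[-0.002, 0, 0], 0], [[-0.002, 0, 0], 0], [[-0.001, 0, 0], 0], [[-0.001, 0, 0], 0], [[0, 0, 0], 0], [[0, 0, 0], 0], [[0, 0, 0], 0]])

```text
time: 3.42
position: [0.5518, 0.3655, 0.1726]
tool_rot: [0.429, 0.903, -0.0, 0.0]
ft_force: [-0.8, 0.7, -1.0]
grip_width: 0.0003
grip_force: 0.5
```

```bash
echo; python3 lensw.py
```

```text

t 3.4167 p [0.5518 0.3655 0.1726] u,s 0.0175 0.068 f [-0.84  0.72 -1.  ]
23 circle [0.6201 0.4075 0.0393] resid med 0.0002 r 0.1477 ang 41.82 to dish 0.0075
```

The fit puts the lens about 7 mm from the dish axis. I'll back off, rise and move beside the lever, then check again from above.

>>> hand_motion(motion=[[[0.015, 0, 0], 0], [[0.015, 0, 0], 0], [[0, 0, -0.04], 0], [[0, 0, -0.04], 0], [[0, 0, 0], 0], [[0.004, -0.031, 0], 0], [[0.004, -0.031, 0], 0], [[0.004, -0.031, 0], 0], [[0.004, -0.031, 0], 0], [[0, 0, 0], 0.1], [[0, 0, 0], 0.1], [[0, 0, 0], 0.08], [[0, 0, 0], 0], [[0, 0, 0], 0]])

```text
time: 4.63
position: [0.4257, 0.3237, 0.2527]
tool_rot: [0.55, 0.835, 0.0, 0.0]
ft_force: [-0.0, 0.5, -0.5]
grip_width: 0.0002
grip_force: 0.0
```

```bash
echo; python3 look.py a2; python3 st.py .427 .323 .168
```

```text

t 4.6833 p [0.4259 0.3236 0.2526] u,s 0.0466 -0.0716 f [-0.6  -0.57  0.27]
lens ang 40.25 n 226 mean [0.6269 0.4062] lens [0.6246 0.4059] to dish 0.0042
t 4.6833 p [0.4259 0.3236 0.2526] f [-0.6  -0.57  0.27] w 0.0002
[[-0.395, 0.919, -0.0], [0.919, 0.395, -0.0], [-0.0, -0.0, -1.0]]
tool delta [-0.001   0.0008  0.0846]
```

View pics/a2.png

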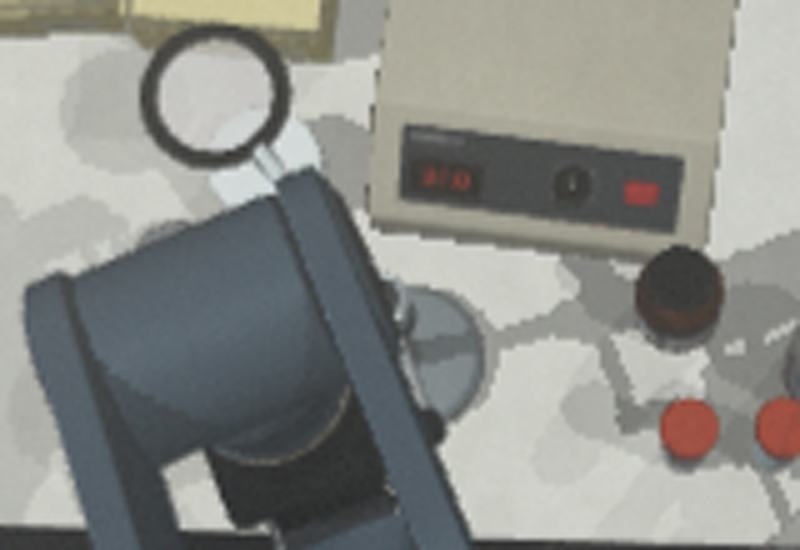

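The lens ring centre is at crop (216,97), which is 4 mm from the dish axis, and the knob is unmoved at (434,425). Next I'll descend behind the knob and start pushing along the arc.

>>> hand_motion(motion=[[[0, 0, 0.028], 0], [[0, 0, 0.028], 0], [[0, 0, 0.028], 0], [[0, 0, 0], 0], [[-0.01, 0, 0], 0], [[-0.01, 0, 0], 0], [[-0.0036, -0.0012, 0], -0.05], [[-0.0036, -0.0012, 0], -0.05], [[-0.0036, -0.0012, 0], -0.05], [[-0.0036, -0.0012, 0], -0.05], [[-0.0036, -0.0012, 0], -0.05], [[-0.0036, -0.0012, 0], -0.05], [[-0.0036, -0.0012, 0], -0.05], [[-0.0036, -0.0012, 0], -0.05], [[0, 0, 0], 0], [[0, 0, 0], 0]])

```text
time: 6.02
position: [0.4437, 0.2753, 0.1704]
tool_rot: [0.375, 0.927, 0.001, 0.002]
ft_force: [0.2, -0.3, -0.6]
grip_width: 0.0004
grip_force: 0.1
```

```bash
echo; python3 look.py a3
```

```text

t 6.0667 p [0.4432 0.2752 0.17  ] u,s 0.0246 -0.0708 f [ 0.21 -0.19  0.85]
lens ang 40.25 n 226 mean [0.6269 0.4061] lens [0.6246 0.4059] to dish 0.0042
```

>>> hand_motion(motion=[[[-0.0036, -0.0012, 0], -0.05], [[-0.0036, -0.0012, 0], -0.05], [[-0.0036, -0.0012, 0], -0.05], [[-0.0036, -0.0012, 0], -0.05], [[-0.0036, -0.0012, 0], -0.05], [[-0.0036, -0.0012, 0], -0.05], [[-0.0036, -0.0012, 0], -0.05], [[-0.0036, -0.0012, 0], -0.05], [[-0.0036, -0.0012, 0], -0.05], [[-0.0036, -0.0012, 0], -0.05], [[-0.0036, -0.0012, 0], -0.05], [[-0.0036, -0.0012, 0], -0.05], [[-0.0036, -0.0012, 0], -0.05], [[-0.0036, -0.0012, 0], -0.05], [[0, 0, 0], 0], [[0, 0, 0], 0]])

```text
time: 7.4
position: [0.4792, 0.2396, 0.169]
tool_rot: [0.035, 0.999, 0.0, -0.0]
ft_force: [-2.6, 1.8, 2.3]
grip_width: 0.0008
grip_force: 1.0
```

```bash
echo; python3 look.py a4
```

```text

t 7.45 p [0.4792 0.2396 0.1689] u,s 0.026 -0.0714 f [-1.58  1.98  1.23]
lens ang 40.25 n 221 mean [0.6272 0.4059] lens [0.6246 0.4059] to dish 0.0042
```

View pics/a4.png

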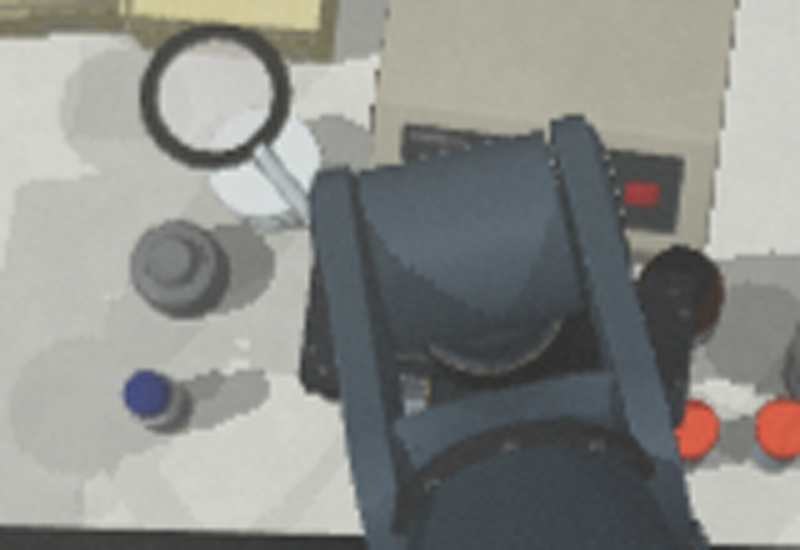

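The lens is still at crop (216,97), the bystanders are unmoved, and the finger pushes the knob with about 2.5 N. I'll go on gently until the stop.

>>> hand_motion(motion=[[[-0.0036, -0.0012, 0], -0.05], [[-0.0036, -0.0012, 0], -0.05], [[0, 0, 0], 0]])

```text
time: 7.7
position: [0.4804, 0.238, 0.1685]
tool_rot: [-0.016, 1.0, 0.001, -0.007]
ft_force: [-11.8, 7.3, 9.8]
grip_width: 0.0004
grip_force: 6.9
```

```bash
echo; python3 look.py a5
```

```text

t 7.75 p [0.4804 0.2381 0.1685] u,s 0.0318 -0.07 f [-11.48   5.9    9.06]
lens ang 40.25 n 219 mean [0.6274 0.4059] lens [0.6246 0.4059] to dish 0.0042
```

>>> hand_motion(motion=[[[-0.002, 0, 0], 0], [[0, 0, 0], 0]])

```text
time: 7.92
position: [0.4805, 0.238, 0.1685]
tool_rot: [-0.015, 1.0, 0.001, -0.008]
ft_force: [-14.8, 6.2, 12.6]
grip_width: 0.0003
grip_force: 8.3
```

```bash
echo;  python3 look.py a5
```

```text

t 7.9667 p [0.4805 0.238  0.1685] u,s 0.0317 -0.07 f [-15.44   5.13  11.41]
lens ang 40.25 n 222 mean [0.6271 0.4059] lens [0.6246 0.4059] to dish 0.0042
```

The force jumps to 15 N with no motion, so something is at a stop. I'll back off, rise, clear the view and check the knob's angle.

>>> hand_motion(motion=[[[0.015, 0, 0], 0], [[0.015, 0, 0], 0], [[0, 0, -0.04], 0], [[0, 0, -0.04], 0], [[0, 0, 0], 0], [[0.006, 0.035, 0], 0], [[0.006, 0.035, 0], 0], [[0.006, 0.035, 0], 0], [[0.006, 0.035, 0], 0], [[0.006, 0.035, 0], 0], [[0.006, 0.035, 0], 0], [[0, 0, 0], 0], [[0, 0, 0], 0]])

```text
time: 9.05
position: [0.4156, 0.4459, 0.2482]
tool_rot: [-0.017, 1.0, -0.0, 0.001]
ft_force: [0.6, 0.0, 0.3]
grip_width: 0.0009
grip_force: 0.0
```

```bash
echo; python3 look.py a6
```

Run:
```python
from rig import robot
from h import *
c=robot.camera("top"); V=c["img"].max(2)
n,l,s,ce=cv2.connectedComponentsWithStats((V[195:240,275:318]<90).astype(np.uint8))
S=np.array([.5101,.309])
for k in range(1,n):
    if s[k,4]>15:
        w=onplane(c,ce[k]+[275,195],.185)[:2]; v=w-S; print(s[k],ce[k]+[275,195],w.round(4),np.linalg.norm(v).round(4),np.degrees(np.arctan2(v[1],v[0])).round(1))
```

```text

t 9.1 p [0.4158 0.4446 0.2482] u,s 0.0898 0.1387 f [-1.34 -0.64 -0.39]
lens ang 40.25 n 220 mean [0.6274 0.4062] lens [0.6246 0.4059] to dish 0.0042
[23  8  7  8 40] [301.125 206.225] [0.4962 0.2409] 0.0695 -101.5
```

View pics/a6.png

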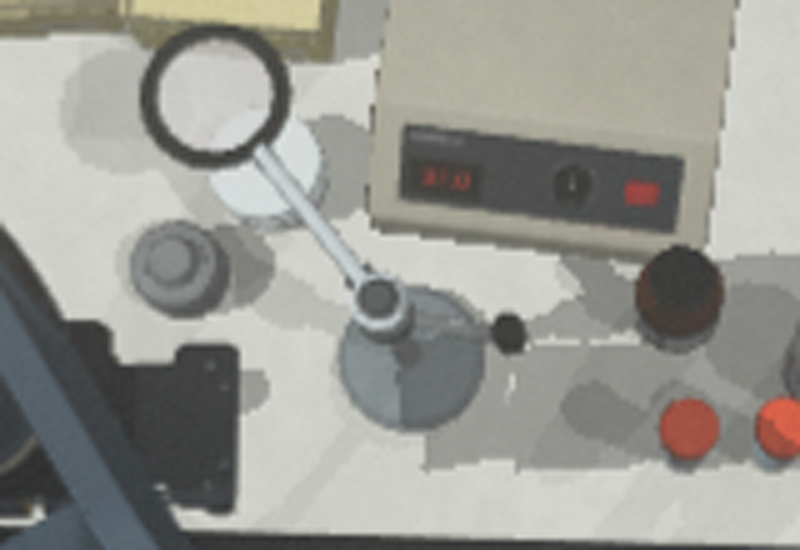

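The knob turned 56° to −101.5° and then stopped hard: pushing 2 mm further raised the force without any motion. This matches the stand's geometry. The three places lie at 39°, 70° and 103° about the post, so the arm's zero is at about 70°, which puts the stop at about −101°. In this last picture the lens is at (216,97), still 4 mm from the dish axis. The bottle and tubes haven't moved and the robot is clear, so I'll hand in.

```bash
python3 -c "
from rig import robot
print(robot.hand_in())"
```

```text
the job is handed in; nothing more can be done
None
```

I handed the job in at about 9 s on the robot's clock, with the lens about 4 mm from the dish centre by the top camera, the clamp lever hard against what I judge to be its stop, and the robot clear; the judging result wasn't shown.

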